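# Clear the lint brush off the catchall bowl, then drop the car key in

## Robot

A 6-joint arm with a two-finger parallel gripper is mounted at the origin on the work surface. World frame = base frame: x ahead of the robot, y to its left, z up, the work surface at z = 0. Lengths are in m, angles in rad, forces in N, time in s.
With the tool pointing down it reaches from about 0.4 to 0.825 m from the base axis. Payload 7 kg.
Tool frame: the origin (TCP) lies at the centre of the arm's flange, where the gripper is bolted on; the fingertips stand 178 mm ahead of it and the grasp point (between the pads) lies 159 mm ahead of it; x points along the fingers, z is the direction in which the jaws open and shut, and the axes are right-handed (so a half turn about x gives the same grasp; the last joint's range is limited). The gripper opens to 88 mm and grips with 3 to 60 N. Pads are 19 mm wide; open, the fingers measure 130 mm over their backs; the gripper's body (78 mm by 193 mm) begins 47 mm behind the grasp point.
Start: joints at [-1.001, 0.359, 0.012, 0, -1.224, -0.288], TCP at [0.188, -0.648, 0.405] pointing down, gripper open.
Joint ranges: [-3.07, 3.07], [-1.43, 2.12], [-1.02, 1.25], [-3.03, 1.67], [-3.05, -0], [-3.03, 3.03]. Speed limits (rad/s): [2.39, 2.39, 3.01, 3.14, 3.14, 3.14].

## Interface

Orientations are given as [roll, pitch, yaw] about the fixed x, y, z axes, in that order (R = Rz(yaw) Ry(pitch) Rx(roll)).
In Python, from station import telemetry, optics, job_done, finder gives the robot as it stands.
- The arm moves only by the tool play_rows, never from a script. Its argument "steps" is a list of rows, each an object of numbers: "gripper": the opening, from 0 (shut) to 1 (fully open); "tx", "ty", "tz": the shift along the tool's x, y, z in units of 25 mm (1.0 is 25 mm); "ax", "ay", "az": the turn, a rotation vector about the tool's x, y, z in units of 6 degrees (1.0 is 6 degrees). In form: [{"gripper": .., "tx": .., "ty": .., "tz": .., "ax": .., "ay": .., "az": ..}, ...]. A call has 1 to 20 rows; each row shifts and turns the commanded pose from where the row before left it, along the tool's axes as they then stand; what a row does not reach is not made up. A row lasts 1/12 s, in which the tool goes at most 41.7 mm and 7.16 degrees, less where a joint would pass 70% of its speed; a pose out of reach is approached as far as the arm can. A call is refused whole if a number of a shift passes 1 or a number of a turn 1, either way. A call with a gripper value outside its range is refused whole. The fingers move at their own pace and stop on an object; "newtons" is the grip in N (left out, the last holds). Time passes only in rows, so rows that do not move let the fingers close. It gives the time, the measured TCP pose, the force and the opening at its end, in the units of the state.
- telemetry.get_state(): the state, without advancing time (a new reading comes with each control period).
- optics.grab_frame(name): name is "scene" or "top" or "wrist"; returns the picture (400x640x3 uint8, red, green, blue); there is no depth.
- optics.calibration(name): a dict with "fx", "fy", "cx", "cy" (pixels), "T" (4x4, takes a point from camera to world coordinates); the wrist camera has in their place "mount" (4x4, takes a point from camera to tool coordinates, whose origin is the TCP and whose axes are the tool frame's). Camera axes: x right, y down, z forward; pixel columns grow to the right and rows downward; lengths in m; the calibration is good to about 2 mm. The wrist camera is an equidistant fisheye: a pixel r from the principal point sees the ray r / f radians off the axis. A picture is of the moment at which its call begins: read the wrist's pose just before it. calibration takes no time and is no camera call.
- job_done(): hands the job in, once; it reports no verdict.
Trained networks look in the newest picture that a camera, given by its name, has taken for a name from the list of things; names that differ only in an ending like _2 or _b are one class to them, and where a whole thing is asked for, a point or a joint stands for the part that bears it (a point fixed in the world has none). Each returns a list of dicts, best first, with "confidence" (0 to 1); they miss things now and then, are a little off and sometimes report something else, mostly with a low value. They report only what shows in the picture. A call takes as long as a camera call. They do not tell look-alikes from the thing itself.
- finder.look_for(query, camera): "extent" ([left, top, right, bottom] in pixels, round what is visible of it).
- finder.silhouettes(query, camera): "pixels" (400x640 bool, what is visible of it) and "extent" ([left, top, right, bottom] in pixels, round what is visible of it).
- finder.pinpoint(query, camera): "location" ([row, column] in pixels: a listed point, or the origin of a listed thing).
The state is a dict: "t": time; "q": joint angles; "qd": joint speeds; "joint_efforts": joint torques, N m; "eef_pos": TCP position; "ee_rot": TCP orientation; "force": force on the tool from outside, world axes, zero at the start; "moment": the same for the moment, N m; "width": finger opening in m.
Only numpy, scipy, OpenCV 4.12 (cv2) and the standard library are available. Lean on these libraries where they do the work, as an engineer would, in place of code of your own. Each camera call takes 0.05 s, during which the arm holds its last target.

## Task

The lint brush has been left lying across the green catchall bowl: first take it off and lay it flat, lengthwise, on the cork mat. Then put the black car key fob into the green bowl, and leave the bowl standing where it is.

Things in the scene. Friction and masses are not known exactly. Their poses are not given: they have to be found in the camera images.
- brush: stainless steel lint brush, blue pad below, 250 mm long, about 180 g; starts flat across the bowl's rim, about over its centre. Underside is one level plane. Origin: mid length and width on the underside, the balance point; z up, x towards the head. Head x = -20 to +125 mm, 46 mm wide, 16 mm thick; handle x = -125 to -20 mm, 24 mm wide, 14 mm thick
- bowl: round green glazed ceramic catchall bowl, open at the top, outer diameter at the rim 150 mm, height 55 mm, wall 6 mm, loose, about 600 g. Origin: centre of its underside, z up. There is a smaller blue bowl too, which is not meant
- cork_mat: flat rectangular brown cork mat, fixed, 310 mm (its x) by 120 mm (its y) and 4 mm thick. Origin: centre of its underside on the shelf top, z up, so its surface is 4 mm above the origin
- fob: black plastic car key fob with two grey buttons and a red one and a small steel loop at one end, lying flat; 72 mm long (x), 38 mm wide (y), 16 mm thick, the loop (at -x) adds 15 mm; about 70 g. Origin: centre of its underside, z up when lying with the buttons on top. A grey remote of the same shape lies near and is not meant
Mind the look-alikes: they are no part of the job. Several things look just like the bowl: the one meant starts farthest to the robot's left.

How it is judged:
On the way, in this order (a step that is already met when the one before it is completed fails the run):
1. the lint brush lies flat and lengthwise on the cork mat, let go (x of brush in the frame of cork_mat between -0.04 and 0.04 m and y of brush in the frame of cork_mat between -0.045 and 0.045 m and angle between the x axis of brush and the x axis of cork_mat, either way round below 0.3 rad and angle between brush's own z axis and vertical below 0.1 rad and height (world z) of brush below 0.012 m and contact force between the fingers and brush below 0.1 N and linear speed of brush below 0.03 m/s), for 0.2 s.
2. the black key fob is inside the green bowl (horizontal distance between fob and bowl below 0.045 m and z of fob in the frame of bowl below 0.045 m), for 0.2 s.
At the end, for the whole second after the job is handed in: Brush flat on the cork mat, its middle within 40 mm lengthwise and 45 mm sideways of the mat's, within 17 degrees of its long direction (either way round); fob at rest in the green bowl, within 45 mm of its axis and below the rim; bowl upright, within 50 mm of its start (all of step 2 and x of brush in the frame of cork_mat between -0.04 and 0.04 m and y of brush in the frame of cork_mat between -0.045 and 0.045 m and angle between the x axis of brush and the x axis of cork_mat, either way round below 0.3 rad and angle between each of brush, bowl's own z axis and vertical below 0.1 rad and height (world z) of brush below 0.012 m and linear speed of each of fob, brush below 0.03 m/s and distance of bowl from where it was at the start of the episode below 0.05 m); the robot touches nothing.
It fails at once if the green bowl is tipped by more than 25 degrees (angle between bowl's own z axis and vertical above 0.44 rad).
It also fails if it takes over 64 s, if anything falls off the work surface, if the arm or the gripper's body presses on something with over 40 N, if the wrist force passes 120 N, or if a joint passes its speed limit or range.

## Working session

There is one attempt and no reset: what is moved stays moved. The work goes in short steps, Python scripts to look and compute and a tool call to move; the robot and the scene stay as the last step left them, time stands still between calls to the robot, and variables do not carry over. Pictures are saved under pics/ and viewed, and the job is handed in when it is done.

Besides the shell and the picture viewer there is one more tool, called after "Emit:" as name([rows], argument=value, ...), one row to a line, values as JSON. play_rows: Moves the arm, as the interface text tells. Its arguments: {"type":"object","properties":{"steps":{"type":"array"},"newtons":{"type":"number"}},"required":["steps"]}

```bash
mkdir -p pics; ls; python3 - <<'E'
from station import telemetry, optics, finder
import cv2
for c in ("scene","top"):
    im=optics.grab_frame(c); cv2.imwrite(f"pics/{c}0.png",im[:,:,::-1])
    k=optics.calibration(c); print(c,{a:(b if a!="T" else b) for a,b in k.items()})
    for q in ("brush","bowl","cork_mat","fob"):
        print(q,[( [round(float(x)) for x in d["extent"]],round(d["confidence"],2)) for d in finder.look_for(q,c)])
print(optics.calibration("wrist"))
print(telemetry.get_state())
E
```

```text
pics
scene {'fx': 422.02081922605066, 'fy': 422.02081922605066, 'cx': 315.7860590610578, 'cy': 195.08642961802653, 'T': array([[ 5.17718165e-01,  4.66775171e-01, -7.16999890e-01,
         1.19609355e+00],
       [ 8.55550479e-01, -2.83566828e-01,  4.33154974e-01,
        -4.07348168e-01],
       [-1.13139767e-03, -8.37681798e-01, -5.46157419e-01,
         5.83392306e-01],
       [ 0.00000000e+00,  0.00000000e+00,  0.00000000e+00,
         1.00000000e+00]])}
brush [([380, 153, 462, 209], 0.59)]
bowl [([300, 148, 360, 188], 0.7), ([384, 168, 444, 211], 0.59)]
cork_mat [([173, 212, 304, 312], 0.74)]
fob [([315, 236, 354, 256], 0.7)]
top {'fx': 463.47702234290415, 'fy': 463.47702234290415, 'cx': 322.0485728212027, 'cy': 199.08798436270732, 'T': array([[ 6.90757072e-04, -9.96022644e-01,  8.90977822e-02,
         4.36539027e-01],
       [-9.99986106e-01, -1.15361537e-03, -5.14355735e-03,
        -1.66129710e-02],
       [ 5.22588417e-03, -8.90929914e-02, -9.96009603e-01,
         9.62088155e-01],
       [ 0.00000000e+00,  0.00000000e+00,  0.00000000e+00,
         1.00000000e+00]])}
brush [
[... 555 characters left out ...]
00e+00,  0.00000000e+00,  0.00000000e+00,
         1.00000000e+00]])}
{'t': 0.5, 'q': array([-1.00092181e+00,  3.58600267e-01,  1.18833708e-02, -2.18628130e-05,
       -1.22407034e+00, -2.88076489e-01]), 'qd': array([-0.00072726, -0.00154605,  0.00137717,  0.00011506,  0.00064311,
        0.00218657]), 'joint_efforts': array([ 5.96611153e-04, -5.81798279e+01,  2.93065524e+01,  6.99708000e+00,
        1.19022082e-02, -4.56872488e-05]), 'eef_pos': array([ 0.18767001, -0.64836152,  0.40464988]), 'ee_rot': array([-1.6990847 ,  1.57077384,  0.15350223]), 'force': array([ 0.16611125, -0.08417406,  0.32390194]), 'moment': array([-0.03301639, -0.00776153,  0.03127677]), 'width': 0.08790555000293844}
```

View pics/scene0.png

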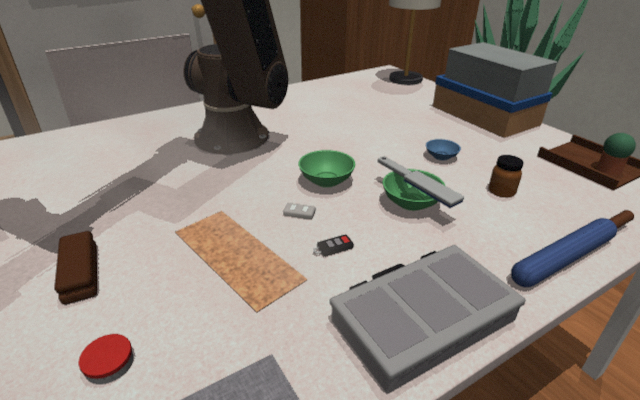

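View pics/top0.png

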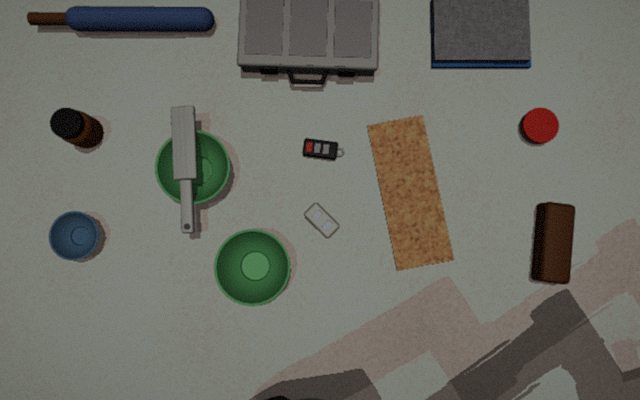

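Two green bowls show in the top view: A at (193,168), with the brush across it, and B at (253,267). Image left is the robot's left (+y), so A is the leftmost, and it also carries the brush. The fob candidates are black at (322,149) and grey at (321,220); the black one is meant. I'll confirm in a crop and measure.

```bash
cat > h.py <<'E'
import numpy as np, cv2
from station import telemetry, optics, finder
from scipy.spatial.transform import Rotation as Rn
def topix(P,c="top"):
    k=optics.calibration(c); T=k["T"]; p=(np.atleast_2d(P)-T[:3,3])@T[:3,:3]
    return np.c_[k["fx"]*p[:,0]/p[:,2]+k["cx"],k["fy"]*p[:,1]/p[:,2]+k["cy"]]
def toworld(uv,z,c="top"):
    k=optics.calibration(c); T=k["T"]; uv=np.atleast_2d(np.asarray(uv,float))
    d=np.c_[(uv[:,0]-k["cx"])/k["fx"],(uv[:,1]-k["cy"])/k["fy"],np.ones(len(uv))]@T[:3,:3].T
    s=(z-T[2,3])/d[:,2]; return T[:3,3]+d*s[:,None]
def wristray(uv,pos,R):
    k=optics.calibration("wrist"); uv=np.atleast_2d(np.asarray(uv,float))-[k["cx"],k["cy"]]
    r=np.linalg.norm(uv,axis=1); th=r/k["fx"]
    d=np.c_[uv/np.maximum(r,1e-9)[:,None]*np.sin(th)[:,None],np.cos(th)]
    M=k["mount"]; return pos+R@M[:3,3], d@M[:3,:3].T@R.T
def pose():
    s=telemetry.get_state(); return s["eef_pos"],Rn.from_euler("xyz",s["ee_rot"]).as_matrix()
def rect(mask,z,c="top"):
    cs,_=cv2.findContours(mask.astype(np.uint8),0,2); q=max(cs,key=cv2.contourArea)[:,0,:]
    w=toworld(q,z,c)[:,:2]; return cv2.minAreaRect((w*1000).astype(np.float32))
E
python3 - <<'E'
from h import *
im=optics.grab_frame("top")
cv2.imwrite("pics/crop0.png",cv2.resize(im[90:310,140:360],None,fx=2.7,fy=2.7,interpolation=2)[:,:,::-1])
for q,z in (("brush",.070),("bowl",.055),("cork_mat",.004),("fob",.016)):
    for d in finder.silhouettes(q,"top"):
        m=d["pixels"]; print(q,round(d["confidence"],2),np.round(d["extent"]),rect(m,z))
    for d in finder.pinpoint(q,"top"): 
        r,c=d["location"]; print("  pt",(r,c),toworld([c,r],{"brush":.055}.get(q,0)),round(d["confidence"],2))
# bowl rim by green color, ellipse edges
hsv=cv2.cvtColor(im,cv2.COLOR_RGB2HSV); g=((hsv[...,0]>45)&(hsv[...,0]<85)&(hsv[...,1]>90))
g[:, :140]=0; g[210:]=0; g[:,240:]=0
ys,xs=np.nonzero(g); h=cv2.convexHull(np.c_[xs,ys].astype(np.int32))[:,0]
w=toworld(h,.055)[:,:2]
A=np.c_[2*w,np.ones(len(w))]; s=np.linalg.lstsq(A,(w**2).sum(1),rcond=None)[0]
print("bowl circ",s[:2],np.sqrt(s[2]+s[:2]@s[:2]), len(w))
E
```

```text
brush 0.82 [171. 106. 200. 234.] ((574.7693481445312, 244.03672790527344), (249.39979553222656, 47.91152572631836), 4.328979969024658)
  pt (171.7, 185.7) [[0.5716055  0.24767205 0.055     ]] 0.72
bowl 0.7 [216. 231. 292. 309.] ((385.3786926269531, 113.8437271118164), (147.0028533935547, 146.3739776611328), 45.49089431762695)
bowl 0.58 [153. 134. 226. 203.] ((580.585205078125, 196.15968322753906), (71.77201843261719, 143.99588012695312), 87.91212463378906)
  pt (173.2, 198.2) [[0.57666686 0.23750621 0.        ]] 0.8
  pt (263.9, 259.5) [[0.38860693 0.1069863  0.        ]] 0.59
cork_mat 0.67 [367. 115. 456. 271.] ((538.3563232421875, -204.2552032470703), (309.43359375, 120.46332550048828), 11.189952850341797)
  pt (187.5, 410.5) [[ 0.54714254 -0.20650934  0.        ]] 0.97
fob 0.82 [303. 136. 346. 161.] ((624.9041137695312, -24.60999298095703), (86.1878890991211, 41.0449333190918), 83.43289184570312)
  pt (148.6, 322.1) [[ 0.6292853 -0.0216159  0.       ]] 0.74
bowl circ [0.58198279 0.23528465] 0.07268804501827532 33
```

View pics/crop0.png

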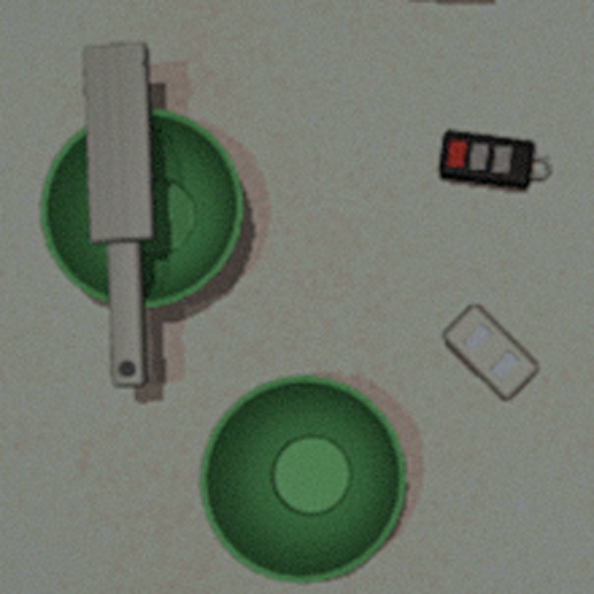

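The crop confirms both: bowl A (leftmost, brush on it), and the black fob with a red button and its loop at the right. Next I'll refine the brush pose with a model fit and work out the moves.

```bash
cat >> h.py <<'E'
def brushpoly(x,y,a,z):
    # top face outline of head + handle
    P=np.array([[125,23],[-20,23],[-20,12],[-125,12],[-125,-12],[-20,-12],[-20,-23],[125,-23]])/1000.
    c,s=np.cos(a),np.sin(a); w=P@np.array([[c,s],[-s,c]])+[x,y]
    return np.c_[w,np.full(8,z)]
def fitbrush(mask,x0,z,c="top"):
    from scipy.optimize import minimize
    S=4
    mk=cv2.resize(mask.astype(np.uint8),None,fx=S,fy=S,interpolation=0)>0
    def cost(p):
        im=np.zeros(mk.shape,np.uint8)
        cv2.fillPoly(im,[np.round((topix(brushpoly(p[0],p[1],p[2],z),c)+.5)*S).astype(np.int32)],1)
        return -(mk&(im>0)).sum()/(mk|(im>0)).sum()
    r=minimize(cost,x0,method="Nelder-Mead",options=dict(initial_simplex=np.array(x0)+np.array([[0,0,0],[.01,0,0],[0,.01,0],[0,0,.08]]),xatol=1e-4,fatol=1e-5))
    return r.x,r.fun
def plan(target,yawdir,R0=None,p0=None):
    """yawdir: angle of the jaw (tool z) in world xy"""
    if p0 is None: p0,R0=pose()
    best=None
    for a in (yawdir,yawdir+np.pi):
        z=np.array([np.cos(a),np.sin(a),0]);x=np.array([0,0,-1.]);R=np.c_[x,np.cross(z,x),z]
        rv=Rn.from_matrix(R0.T@R).as_rotvec()
        print("shift tool units",np.round(R0.T@(np.asarray(target)-p0)/.025,3),"after rot",np.round(R.T@(np.asarray(target)-p0)/.025,3),"turn units",np.round(np.degrees(rv)/6,2))
E
python3 - <<'E'
from h import *
optics.grab_frame("top")
d=finder.silhouettes("brush","top")[0]
print(fitbrush(d["pixels"],[.575,.244,.05],.070))
p,R=pose(); print(p); print(R.round(3))
plan([.575,.244,.30],np.pi/2+.05)
print(telemetry.get_state()["t"])
E
```

```text
(array([0.57512679, 0.24430679, 0.07137303]), np.float64(-0.9559151925730774))
[ 0.18768927 -0.64835067  0.40465173]
[[-0.    -0.961 -0.278]
 [ 0.    -0.278  0.961]
 [-1.     0.     0.   ]]
shift tool units [  4.187 -24.807  29.978] after rot [  4.186 -17.257  34.875] turn units [ 2.21  0.   -0.  ]
shift tool units [  4.187 -24.807  29.978] after rot [  4.186  17.257 -34.875] turn units [-27.79   0.     0.  ]
1.05
```

Emit:
play_rows([
  {"ax": 0.5, "gripper": 1},
  {"ax": 0.5},
  {"ax": 0.5},
  {"ax": 0.5},
  {"ty": -0.9, "tz": 0.9},
  {"ty": -0.9, "tz": 1},
  {"ty": -0.9, "tz": 1},
  {"ty": -0.9, "tz": 1},
  {"ty": -0.9, "tz": 1},
  {"ty": -0.9, "tz": 1},
  {"ty": -0.9, "tz": 1},
  {"ty": -0.9, "tz": 1},
  {"ty": -0.9, "tz": 1},
  {"ty": -0.9, "tz": 1},
  {"ty": -0.9, "tz": 1},
  {"ty": -0.9, "tz": 1},
  {"ty": -0.9, "tz": 1},
  {"ty": -0.9, "tz": 1},
  {"ty": -0.5, "tz": 1},
  {"tz": 1},
])

```text
invalid input
```

Emit:
play_rows([
  {"tz": 1},
  {"tz": 1},
  {"tz": 1},
  {"tz": 1},
  {"tz": 1},
  {"tz": 1},
  {"tz": 1},
  {"tz": 1},
  {"tz": 1},
  {"tz": 1},
  {"tz": 1},
  {"tz": 1},
  {"tz": 1},
  {"tz": 1},
  {"tz": 1},
  {"tz": 1},
  {"tz": 0.5},
  {},
])

```text
invalid input
```

```bash
python3 - <<'E'
from h import *
p,R=pose(); im=optics.grab_frame("wrist"); cv2.imwrite("pics/w1.png",im[:,:,::-1])
print(p,np.degrees(np.arctan2(R[1,2],R[0,2])))
plan([.575,.244,.300],np.pi/2+.07)
for d in finder.pinpoint("brush","wrist"):
    o,v=wristray(d["location"][::-1],p,R); v=v[0]; print(d["location"],o+v*(.055-o[2])/v[2],d["confidence"])
for d in finder.silhouettes("brush","wrist")[:1]:
    cs,_=cv2.findContours(d["pixels"].astype(np.uint8),0,2); q=max(cs,key=cv2.contourArea)[:,0,:]
    o,v=wristray(q,p,R); w=(o+v*((.070-o[2])/v[:,2])[:,None])[:,:2]; print(cv2.minAreaRect((w*1000).astype(np.float32)))
E
```

```text
[ 0.18768927 -0.64835067  0.40465173] 106.14533754763647
shift tool units [  4.187 -24.808  29.977] after rot [  4.186 -17.951  34.523] turn units [ 2.02  0.   -0.  ]
shift tool units [  4.187 -24.808  29.977] after rot [  4.186  17.951 -34.523] turn units [-27.98   0.     0.  ]
[396.9, 581.1] [0.58024901 0.26673403 0.055     ] 0.68
```

View pics/w1.png

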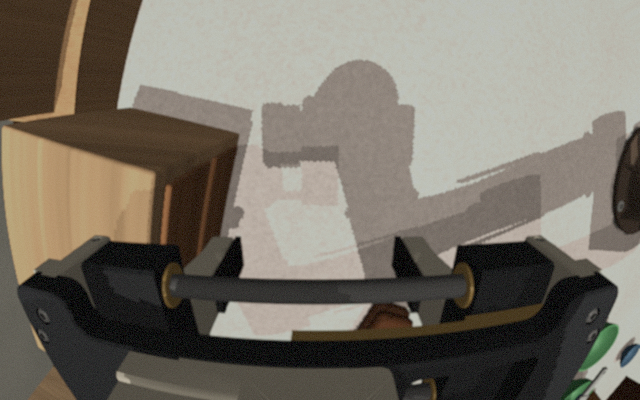

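The call was refused, so each row probably needs every key. In the wrist view the gripper is at the bottom centre, and a wooden block sits at about (120,200), away from my path.

Emit:
play_rows([
  {"gripper": 1, "tx": 0, "ty": 0, "tz": 0, "ax": 0.5, "ay": 0, "az": 0},
  {"gripper": 1, "tx": 0, "ty": 0, "tz": 0, "ax": 0.5, "ay": 0, "az": 0},
  {"gripper": 1, "tx": 0, "ty": 0, "tz": 0, "ax": 0.5, "ay": 0, "az": 0},
  {"gripper": 1, "tx": 0, "ty": 0, "tz": 0, "ax": 0.5, "ay": 0, "az": 0},
  {"gripper": 1, "tx": 0, "ty": -0.9, "tz": 0.5, "ax": 0, "ay": 0, "az": 0},
  {"gripper": 1, "tx": 0, "ty": -0.9, "tz": 1, "ax": 0, "ay": 0, "az": 0},
  {"gripper": 1, "tx": 0, "ty": -0.9, "tz": 1, "ax": 0, "ay": 0, "az": 0},
  {"gripper": 1, "tx": 0, "ty": -0.9, "tz": 1, "ax": 0, "ay": 0, "az": 0},
  {"gripper": 1, "tx": 0, "ty": -0.9, "tz": 1, "ax": 0, "ay": 0, "az": 0},
  {"gripper": 1, "tx": 0, "ty": -0.9, "tz": 1, "ax": 0, "ay": 0, "az": 0},
  {"gripper": 1, "tx": 0, "ty": -0.9, "tz": 1, "ax": 0, "ay": 0, "az": 0},
  {"gripper": 1, "tx": 0, "ty": -0.9, "tz": 1, "ax": 0, "ay": 0, "az": 0},
  {"gripper": 1, "tx": 0, "ty": -0.9, "tz": 1, "ax": 0, "ay": 0, "az": 0},
  {"gripper": 1, "tx": 0, "ty": -0.9, "tz": 1, "ax": 0, "ay": 0, "az": 0},
  {"gripper": 1, "tx": 0, "ty": -0.9, "tz": 1, "ax": 0, "ay": 0, "az": 0},
  {"gripper": 1, "tx": 0, "ty": -0.9, "tz": 1, "ax": 0, "ay": 0, "az": 0},
  {"gripper": 1, "tx": 0, "ty": -0.9, "tz": 1, "ax": 0, "ay": 0, "az": 0},
  {"gripper": 1, "tx": 0, "ty": -0.9, "tz": 1, "ax": 0, "ay": 0, "az": 0},
  {"gripper": 1, "tx": 0, "ty": -0.9, "tz": 1, "ax": 0, "ay": 0, "az": 0},
  {"gripper": 1, "tx": 0, "ty": -0.9, "tz": 1, "ax": 0, "ay": 0, "az": 0},
])

```text
t: 2.87
eef_pos: [0.5195, -0.2343, 0.405]
ee_rot: [-1.819, 1.57, -0.176]
force: [1.2, -1.1, -0.1]
width: 0.0875
```

Emit:
play_rows([
  {"gripper": 1, "tx": 0, "ty": -0.2, "tz": 1, "ax": 0, "ay": 0, "az": 0},
  {"gripper": 1, "tx": 0, "ty": -0.2, "tz": 1, "ax": 0, "ay": 0, "az": 0},
  {"gripper": 1, "tx": 0, "ty": -0.2, "tz": 1, "ax": 0, "ay": 0, "az": 0},
  {"gripper": 1, "tx": 0, "ty": -0.2, "tz": 1, "ax": 0, "ay": 0, "az": 0},
  {"gripper": 1, "tx": 0, "ty": -0.2, "tz": 1, "ax": 0, "ay": 0, "az": 0},
  {"gripper": 1, "tx": 0, "ty": -0.2, "tz": 1, "ax": 0, "ay": 0, "az": 0},
  {"gripper": 1, "tx": 0, "ty": -0.2, "tz": 1, "ax": 0, "ay": 0, "az": 0},
  {"gripper": 1, "tx": 0, "ty": -0.2, "tz": 1, "ax": 0, "ay": 0, "az": 0},
  {"gripper": 1, "tx": 0, "ty": -0.2, "tz": 1, "ax": 0, "ay": 0, "az": 0},
  {"gripper": 1, "tx": 0, "ty": -0.2, "tz": 1, "ax": 0, "ay": 0, "az": 0},
  {"gripper": 1, "tx": 0, "ty": -0.2, "tz": 1, "ax": 0, "ay": 0, "az": 0},
  {"gripper": 1, "tx": 0, "ty": -0.2, "tz": 1, "ax": 0, "ay": 0, "az": 0},
  {"gripper": 1, "tx": 0, "ty": -0.2, "tz": 1, "ax": 0, "ay": 0, "az": 0},
  {"gripper": 1, "tx": 0, "ty": -0.2, "tz": 1, "ax": 0, "ay": 0, "az": 0},
  {"gripper": 1, "tx": 0, "ty": -0.2, "tz": 1, "ax": 0, "ay": 0, "az": 0},
  {"gripper": 1, "tx": 0, "ty": -0.2, "tz": 1, "ax": 0, "ay": 0, "az": 0},
  {"gripper": 1, "tx": 0, "ty": -0.2, "tz": 1, "ax": 0, "ay": 0, "az": 0},
  {"gripper": 1, "tx": 0, "ty": -0.2, "tz": 0.7, "ax": 0, "ay": 0, "az": 0},
  {"gripper": 1, "tx": 0, "ty": 0, "tz": 0, "ax": 0, "ay": 0, "az": 0},
])

```text
t: 4.45
eef_pos: [0.5771, 0.2149, 0.4043]
ee_rot: [-1.246, 1.571, 0.4]
force: [-0.0, 0.1, 0.3]
width: 0.0876
```

```bash
python3 - <<'E'
from h import *
p,R=pose(); im=optics.grab_frame("wrist"); cv2.imwrite("pics/w2.png",im[:,:,::-1])
print(p,np.degrees(np.arctan2(R[1,2],R[0,2])))
plan([.575,.244,.300],np.pi/2+.07)
for d in finder.pinpoint("brush","wrist"):
    o,v=wristray(d["location"][::-1],p,R); v=v[0]; print(d["location"],o+v*(.055-o[2])/v[2],d["confidence"])
for d in finder.silhouettes("brush","wrist")[:1]:
    cs,_=cv2.findContours(d["pixels"].astype(np.uint8),0,2); q=max(cs,key=cv2.contourArea)[:,0,:]
    o,v=wristray(q,p,R); w=(o+v*((.070-o[2])/v[:,2])[:,None])[:,:2]; print(cv2.minAreaRect((w*1000).astype(np.float32)))
E
```

```text
[0.5770664  0.21490385 0.40425154] 94.27395211442678
shift tool units [ 4.168 -0.024  1.222] after rot [ 4.168 -0.017  1.221] turn units [ 0.04 -0.   -0.  ]
shift tool units [ 4.168 -0.024  1.222] after rot [ 4.168  0.017 -1.221] turn units [-2.996e+01  1.000e-02 -0.000e+00]
[179.2, 348.7] [0.57526084 0.25013439 0.055     ] 0.57
[192.5, 151.5] [0.60753051 0.01324167 0.055     ] 0.16
((573.563720703125, 245.85357666015625), (242.23561096191406, 46.81776428222656), 4.6342949867248535)
```

View pics/w2.png

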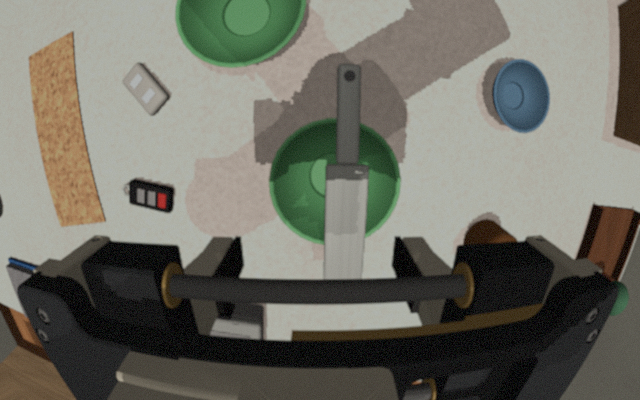

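The wrist view agrees: brush centre about (0.575,0.245), angle about 4.3°. Descending until the fingertips are just above the brush's underside.

Emit:
play_rows([
  {"gripper": 1, "tx": 0, "ty": 0, "tz": 0.6, "ax": 0, "ay": 0, "az": 0},
  {"gripper": 1, "tx": 0, "ty": 0, "tz": 0.6, "ax": 0, "ay": 0, "az": 0},
  {"gripper": 1, "tx": 0.9, "ty": 0, "tz": 0, "ax": 0, "ay": 0, "az": 0},
  {"gripper": 1, "tx": 0.9, "ty": 0, "tz": 0, "ax": 0, "ay": 0, "az": 0},
  {"gripper": 1, "tx": 0.9, "ty": 0, "tz": 0, "ax": 0, "ay": 0, "az": 0},
  {"gripper": 1, "tx": 0.9, "ty": 0, "tz": 0, "ax": 0, "ay": 0, "az": 0},
  {"gripper": 1, "tx": 0.9, "ty": 0, "tz": 0, "ax": 0, "ay": 0, "az": 0},
  {"gripper": 1, "tx": 0.6, "ty": 0, "tz": 0, "ax": 0, "ay": 0, "az": 0},
  {"gripper": 1, "tx": 0.6, "ty": 0, "tz": 0, "ax": 0, "ay": 0, "az": 0},
  {"gripper": 1, "tx": 0.5, "ty": 0, "tz": 0, "ax": 0, "ay": 0, "az": 0},
  {"gripper": 1, "tx": 0.5, "ty": 0, "tz": 0, "ax": 0, "ay": 0, "az": 0},
  {"gripper": 1, "tx": 0, "ty": 0, "tz": 0, "ax": 0, "ay": 0, "az": 0},
])

```text
t: 5.6
eef_pos: [0.5736, 0.2417, 0.2347]
ee_rot: [2.06, 1.567, -2.581]
force: [-0.5, 0.2, -0.5]
width: 0.0872
```

```bash
python3 - <<'E'
from h import *
p,R=pose(); im=optics.grab_frame("scene"); cv2.imwrite("pics/s2.png",cv2.resize(im[90:240,320:520],None,fx=3.5,fy=3.5)[:,:,::-1])
print(telemetry.get_state()["force"])
plan([.575,.245,.236],np.pi/2+.07)
E
```

```text
[-0.85346873 -0.71582081  0.13985616]
shift tool units [ 0.003 -0.05   0.119] after rot [ 0.003 -0.05   0.119] turn units [ 0.02 -0.01 -0.02]
shift tool units [ 0.003 -0.05   0.119] after rot [ 0.003  0.05  -0.119] turn units [-2.998e+01  3.000e-02 -2.000e-02]
```

View pics/s2.png

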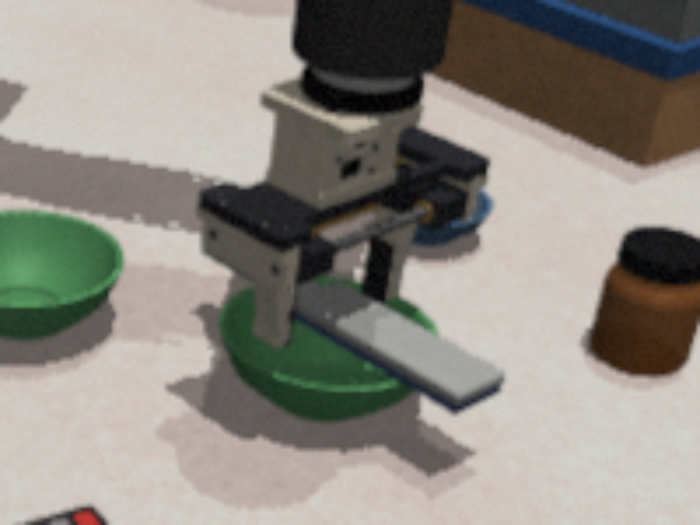

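The fingers straddle the brush head with the tips near rim height. Closing and lifting.

Emit:
play_rows([
  {"gripper": 1, "tx": 0, "ty": 0, "tz": 0.12, "ax": 0, "ay": 0, "az": 0},
  {"gripper": 0.4, "tx": 0, "ty": 0, "tz": 0, "ax": 0, "ay": 0, "az": 0},
  {"gripper": 0.4, "tx": 0, "ty": 0, "tz": 0, "ax": 0, "ay": 0, "az": 0},
  {"gripper": 0.4, "tx": 0, "ty": 0, "tz": 0, "ax": 0, "ay": 0, "az": 0},
  {"gripper": 0.4, "tx": 0, "ty": 0, "tz": 0, "ax": 0, "ay": 0, "az": 0},
  {"gripper": 0.4, "tx": 0, "ty": 0, "tz": 0, "ax": 0, "ay": 0, "az": 0},
  {"gripper": 0.4, "tx": 0, "ty": 0, "tz": 0, "ax": 0, "ay": 0, "az": 0},
  {"gripper": 0.4, "tx": 0, "ty": 0, "tz": 0, "ax": 0, "ay": 0, "az": 0},
], newtons=25)

```text
t: 6.32
eef_pos: [0.5741, 0.2449, 0.2373]
ee_rot: [-0.812, 1.571, 0.831]
force: [0.4, 0.9, 1.5]
width: 0.0462
```

Emit:
play_rows([
  {"gripper": 0.4, "tx": -0.3, "ty": 0, "tz": 0, "ax": 0, "ay": 0, "az": 0},
  {"gripper": 0.4, "tx": -0.6, "ty": 0, "tz": 0, "ax": 0, "ay": 0, "az": 0},
  {"gripper": 0.4, "tx": -0.8, "ty": 0, "tz": 0, "ax": 0, "ay": 0, "az": 0},
  {"gripper": 0.4, "tx": -0.8, "ty": 0, "tz": 0, "ax": 0, "ay": 0, "az": 0},
  {"gripper": 0.4, "tx": -0.8, "ty": 0, "tz": 0, "ax": 0, "ay": 0, "az": 0},
  {"gripper": 0.4, "tx": 0, "ty": 0, "tz": 0, "ax": 0, "ay": 0, "az": 0},
  {"gripper": 0.4, "tx": 0, "ty": 0, "tz": 0, "ax": 0, "ay": 0, "az": 0},
])

```text
t: 6.9
eef_pos: [0.5742, 0.245, 0.3212]
ee_rot: [-0.891, 1.568, 0.752]
force: [0.6, -1.5, -1.9]
width: 0.0456
```

```bash
python3 - <<'E'
from h import *
p,R=pose(); im=optics.grab_frame("scene"); cv2.imwrite("pics/s3.png",cv2.resize(im[70:240,300:520],None,fx=3.4,fy=3.4)[:,:,::-1])
s=telemetry.get_state();print(s["force"],s["width"],p,R.round(3).tolist())
plan([.541,-.205,.30],np.pi/2+.195)
E
```

```text
[-0.561683    0.34653023 -2.08123265] 0.04557315680806072 [0.57422347 0.2449856  0.32120542] [[0.002, -0.997, -0.072], [0.002, -0.072, 0.997], [-1.0, -0.002, 0.002]]
shift tool units [  0.785   2.606 -17.85 ] after rot [  0.795   4.775 -17.395] turn units [-1.17  0.01  0.  ]
shift tool units [  0.785   2.606 -17.85 ] after rot [ 0.795 -4.775 17.395] turn units [ 2.883e+01  0.000e+00 -1.000e-02]
```

View pics/s3.png

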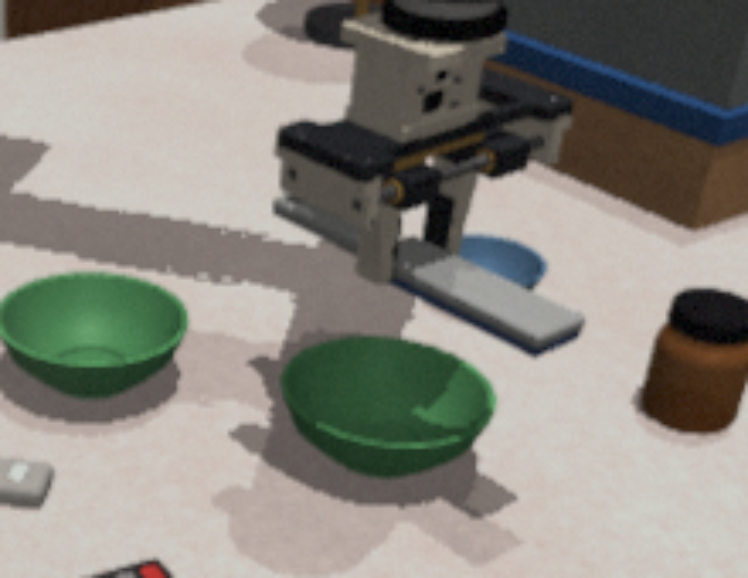

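The brush is held level and the bowl stands upright and undisturbed. Carrying the brush to the mat.

Emit:
play_rows([
  {"gripper": 0.4, "tx": 0, "ty": 0, "tz": 0, "ax": -0.4, "ay": 0, "az": 0},
  {"gripper": 0.4, "tx": 0, "ty": 0, "tz": 0, "ax": -0.4, "ay": 0, "az": 0},
  {"gripper": 0.4, "tx": 0, "ty": 0, "tz": 0, "ax": -0.37, "ay": 0, "az": 0},
  {"gripper": 0.4, "tx": 0, "ty": 0.2, "tz": -0.5, "ax": 0, "ay": 0, "az": 0},
  {"gripper": 0.4, "tx": 0, "ty": 0.3, "tz": -0.9, "ax": 0, "ay": 0, "az": 0},
  {"gripper": 0.4, "tx": 0, "ty": 0.3, "tz": -1, "ax": 0, "ay": 0, "az": 0},
  {"gripper": 0.4, "tx": 0, "ty": 0.3, "tz": -1, "ax": 0, "ay": 0, "az": 0},
  {"gripper": 0.4, "tx": 0, "ty": 0.3, "tz": -1, "ax": 0, "ay": 0, "az": 0},
  {"gripper": 0.4, "tx": 0, "ty": 0.3, "tz": -1, "ax": 0, "ay": 0, "az": 0},
  {"gripper": 0.4, "tx": 0, "ty": 0.3, "tz": -1, "ax": 0, "ay": 0, "az": 0},
  {"gripper": 0.4, "tx": 0, "ty": 0.3, "tz": -1, "ax": 0, "ay": 0, "az": 0},
  {"gripper": 0.4, "tx": 0, "ty": 0.3, "tz": -1, "ax": 0, "ay": 0, "az": 0},
  {"gripper": 0.4, "tx": 0, "ty": 0.3, "tz": -1, "ax": 0, "ay": 0, "az": 0},
  {"gripper": 0.4, "tx": 0, "ty": 0.3, "tz": -1, "ax": 0, "ay": 0, "az": 0},
  {"gripper": 0.4, "tx": 0, "ty": 0.3, "tz": -1, "ax": 0, "ay": 0, "az": 0},
  {"gripper": 0.4, "tx": 0, "ty": 0.3, "tz": -1, "ax": 0, "ay": 0, "az": 0},
  {"gripper": 0.4, "tx": 0, "ty": 0.3, "tz": -1, "ax": 0, "ay": 0, "az": 0},
  {"gripper": 0.4, "tx": 0, "ty": 0.3, "tz": -1, "ax": 0, "ay": 0, "az": 0},
  {"gripper": 0.4, "tx": 0, "ty": 0.3, "tz": -1, "ax": 0, "ay": 0, "az": 0},
  {"gripper": 0.4, "tx": 0, "ty": 0.1, "tz": -0.9, "ax": 0, "ay": 0, "az": 0},
])

```text
t: 8.62
eef_pos: [0.5336, -0.1799, 0.3187]
ee_rot: [1.23, 1.568, 2.994]
force: [-0.7, 0.6, -1.8]
width: 0.0459
```

Emit:
play_rows([
  {"gripper": 0.4, "tx": 0, "ty": 0, "tz": -0.6, "ax": 0, "ay": 0, "az": 0},
  {"gripper": 0.4, "tx": 0, "ty": 0, "tz": -0.4, "ax": 0, "ay": 0, "az": 0},
  {"gripper": 0.4, "tx": 0, "ty": 0, "tz": 0, "ax": 0, "ay": 0, "az": 0},
  {"gripper": 0.4, "tx": 0, "ty": 0, "tz": 0, "ax": 0, "ay": 0, "az": 0},
])

```text
t: 8.95
eef_pos: [0.5397, -0.2029, 0.3188]
ee_rot: [1.147, 1.569, 2.911]
force: [0.9, -0.1, -1.7]
width: 0.0459
```

```bash
python3 - <<'E'
from h import *
p,R=pose(); im=optics.grab_frame("wrist"); cv2.imwrite("pics/w4.png",im[:,:,::-1])
im=optics.grab_frame("scene"); cv2.imwrite("pics/s4.png",im[:,:,::-1])
print(p,telemetry.get_state()["width"])
plan([.541,-.205,.19],np.pi/2+.195)
E
```

```text
[ 0.53968526 -0.20289868  0.31883942] 0.0456750806951305
shift tool units [ 5.171 -0.025 -0.125] after rot [ 5.171 -0.022 -0.123] turn units [-0.    0.   -0.01]
shift tool units [ 5.171 -0.025 -0.125] after rot [5.171 0.022 0.123] turn units [ 3.e+01 -1.e-02 -1.e-02]
```

View pics/w4.png

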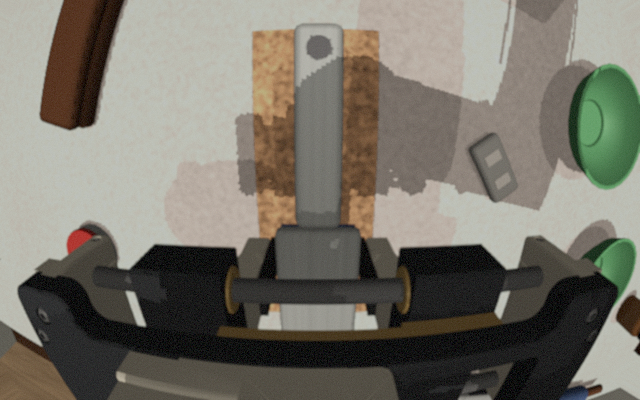

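View pics/s4.png

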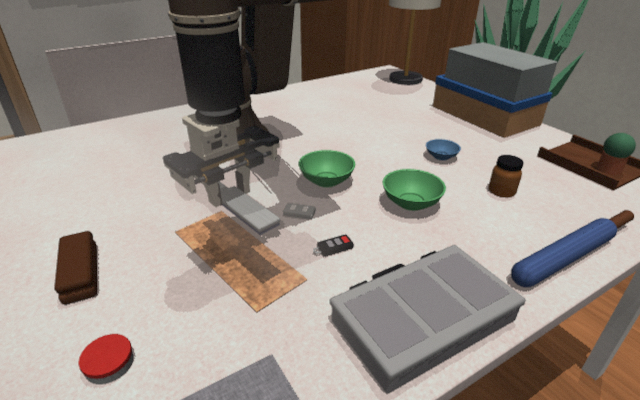

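The brush lines up with the mat in both views (wrist view: handle centred at (318,130) on the mat). Lowering it.

Emit:
play_rows([
  {"gripper": 0.4, "tx": 0.5, "ty": 0, "tz": -0.06, "ax": 0, "ay": 0, "az": 0},
  {"gripper": 0.4, "tx": 0.8, "ty": 0, "tz": -0.06, "ax": 0, "ay": 0, "az": 0},
  {"gripper": 0.4, "tx": 0.8, "ty": 0, "tz": 0, "ax": 0, "ay": 0, "az": 0},
  {"gripper": 0.4, "tx": 0.8, "ty": 0, "tz": 0, "ax": 0, "ay": 0, "az": 0},
  {"gripper": 0.4, "tx": 0.8, "ty": 0, "tz": 0, "ax": 0, "ay": 0, "az": 0},
  {"gripper": 0.4, "tx": 0.6, "ty": 0, "tz": 0, "ax": 0, "ay": 0, "az": 0},
  {"gripper": 0.4, "tx": 0.5, "ty": 0, "tz": 0, "ax": 0, "ay": 0, "az": 0},
  {"gripper": 0.4, "tx": 0.3, "ty": 0, "tz": 0, "ax": 0, "ay": 0, "az": 0},
  {"gripper": 0.4, "tx": 0, "ty": 0, "tz": 0, "ax": 0, "ay": 0, "az": 0},
  {"gripper": 0.4, "tx": 0, "ty": 0, "tz": 0, "ax": 0, "ay": 0, "az": 0},
])

```text
t: 9.88
eef_pos: [0.5409, -0.2051, 0.1923]
ee_rot: [1.563, 1.57, -2.954]
force: [0.5, -0.7, -0.5]
width: 0.0456
```

Emit:
play_rows([
  {"gripper": 0.4, "tx": 0.06, "ty": 0, "tz": 0, "ax": 0, "ay": 0, "az": 0},
  {"gripper": 0.4, "tx": 0.06, "ty": 0, "tz": 0, "ax": 0, "ay": 0, "az": 0},
  {"gripper": 0.4, "tx": 0, "ty": 0, "tz": 0, "ax": 0, "ay": 0, "az": 0},
])

```text
t: 10.13
eef_pos: [0.5409, -0.2056, 0.1897]
ee_rot: [-1.781, 1.57, -0.015]
force: [-0.0, -0.1, -0.8]
width: 0.0458
```

Emit:
play_rows([
  {"gripper": 0.4, "tx": 0.06, "ty": 0, "tz": 0, "ax": 0, "ay": 0, "az": 0},
  {"gripper": 0.4, "tx": 0, "ty": 0, "tz": 0, "ax": 0, "ay": 0, "az": 0},
  {"gripper": 0.4, "tx": 0, "ty": 0, "tz": 0, "ax": 0, "ay": 0, "az": 0},
])

```text
t: 10.38
eef_pos: [0.5407, -0.2056, 0.1878]
ee_rot: [-1.747, 1.571, 0.019]
force: [0.2, 0.6, -1.3]
width: 0.0456
```

Emit:
play_rows([
  {"gripper": 0.4, "tx": 0.06, "ty": 0, "tz": 0, "ax": 0, "ay": 0, "az": 0},
  {"gripper": 0.4, "tx": 0, "ty": 0, "tz": 0, "ax": 0, "ay": 0, "az": 0},
  {"gripper": 0.4, "tx": 0, "ty": 0, "tz": 0, "ax": 0, "ay": 0, "az": 0},
])

```text
t: 10.63
eef_pos: [0.5409, -0.2056, 0.1863]
ee_rot: [-2.018, 1.57, -0.253]
force: [-0.1, -0.6, 0.0]
width: 0.0455
```

```bash
python3 - <<'E'
from h import *
im=optics.grab_frame("scene"); cv2.imwrite("pics/s5.png",cv2.resize(im[150:320,150:370],None,fx=3.4,fy=3.4)[:,:,::-1])
E
```

```text
(no output)
```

View pics/s5.png

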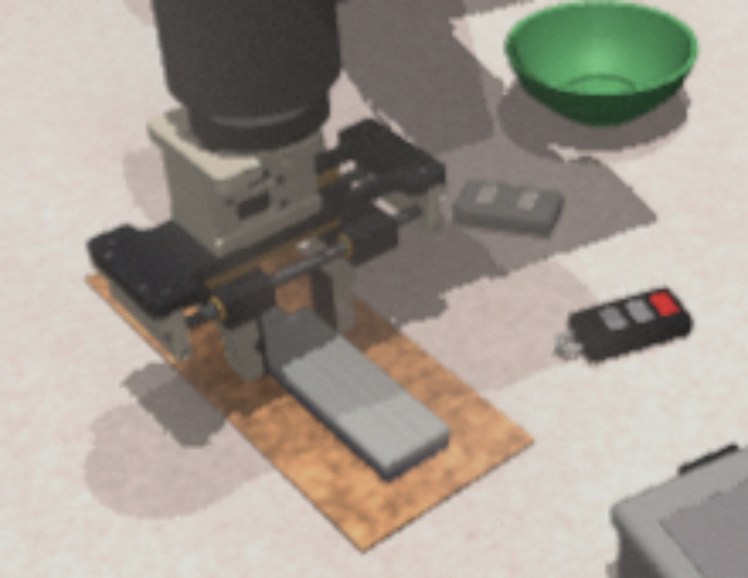

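The brush is at the mat surface, lengthwise. Releasing and rising.

Emit:
play_rows([
  {"gripper": 0.4, "tx": 0.03, "ty": 0, "tz": 0, "ax": 0, "ay": 0, "az": 0},
  {"gripper": 1, "tx": 0, "ty": 0, "tz": 0, "ax": 0, "ay": 0, "az": 0},
  {"gripper": 1, "tx": 0, "ty": 0, "tz": 0, "ax": 0, "ay": 0, "az": 0},
  {"gripper": 1, "tx": 0, "ty": 0, "tz": 0, "ax": 0, "ay": 0, "az": 0},
  {"gripper": 1, "tx": 0, "ty": 0, "tz": 0, "ax": 0, "ay": 0, "az": 0},
  {"gripper": 1, "tx": 0, "ty": 0, "tz": 0, "ax": 0, "ay": 0, "az": 0},
  {"gripper": 1, "tx": -0.4, "ty": 0, "tz": 0, "ax": 0, "ay": 0, "az": 0},
  {"gripper": 1, "tx": -0.8, "ty": 0, "tz": 0, "ax": 0, "ay": 0, "az": 0},
  {"gripper": 1, "tx": -0.9, "ty": 0, "tz": 0, "ax": 0, "ay": 0, "az": 0},
  {"gripper": 1, "tx": -0.9, "ty": 0, "tz": 0, "ax": 0, "ay": 0, "az": 0},
  {"gripper": 1, "tx": -0.9, "ty": 0, "tz": 0, "ax": 0, "ay": 0, "az": 0},
  {"gripper": 1, "tx": -0.9, "ty": 0, "tz": 0, "ax": 0, "ay": 0, "az": 0},
  {"gripper": 1, "tx": 0, "ty": 0, "tz": 0, "ax": 0, "ay": 0, "az": 0},
])

```text
t: 11.77
eef_pos: [0.542, -0.2059, 0.3111]
ee_rot: [-1.969, 1.563, -0.202]
force: [0.4, -0.1, -0.0]
width: 0.0877
```

```bash
python3 - <<'E'
from h import *
im=optics.grab_frame("scene"); cv2.imwrite("pics/s6.png",im[:,:,::-1])
for q,z in (("fob",.016),("brush",.019)):
  for d in finder.silhouettes(q,"scene")[:2]: print(q,d["confidence"],rect(d["pixels"],z,"scene"))
p,R=pose();im=optics.grab_frame("wrist"); cv2.imwrite("pics/w6.png",im[:,:,::-1])
for d in finder.silhouettes("fob","wrist")[:3]:
    cs,_=cv2.findContours(d["pixels"].astype(np.uint8),0,2); q=max(cs,key=cv2.contourArea)[:,0,:]
    o,v=wristray(q,p,R); w=(o+v*((.016-o[2])/v[:,2])[:,None])[:,:2]; print(d["confidence"],cv2.minAreaRect((w*1000).astype(np.float32)))
# fob axis from top earlier : 83.4deg -> jaw dir -6.6 deg
plan([.626,-.018,.30],np.radians(173.4))
E
```

```text
fob 0.98 ((633.56884765625, -26.379127502441406), (83.22496032714844, 49.389076232910156), 81.76639556884766)
brush 0.77 ((551.59326171875, -206.18252563476562), (255.39891052246094, 50.98978805541992), 10.526047706604004)
shift tool units [ 0.186 -4.815  6.695] after rot [ 0.188 -7.845 -2.543] turn units [-1.204e+01  1.000e-02 -1.000e-02]
shift tool units [ 0.186 -4.815  6.695] after rot [0.188 7.845 2.543] turn units [ 1.796e+01 -1.000e-02 -1.000e-02]
```

View pics/s6.png

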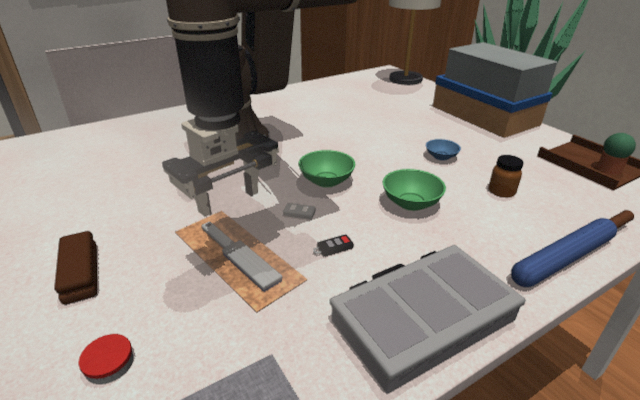

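View pics/w6.png

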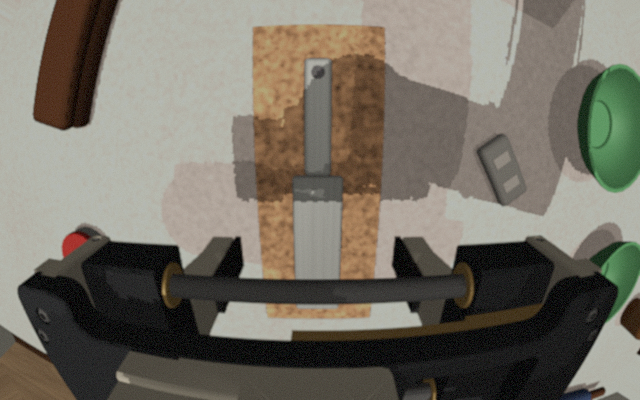

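The brush lies flat on the mat (scene fit 10.5°, close to the mat's 11.2°). Now the black fob, at scene (335,245): turn, then move above it.

Emit:
play_rows([
  {"gripper": 1, "tx": 0, "ty": 0, "tz": 0, "ax": -0.8, "ay": 0, "az": 0},
  {"gripper": 1, "tx": 0, "ty": 0, "tz": 0, "ax": -0.8, "ay": 0, "az": 0},
  {"gripper": 1, "tx": 0, "ty": 0, "tz": 0, "ax": -0.8, "ay": 0, "az": 0},
  {"gripper": 1, "tx": 0, "ty": 0, "tz": 0, "ax": -0.8, "ay": 0, "az": 0},
  {"gripper": 1, "tx": 0, "ty": 0, "tz": 0, "ax": -0.8, "ay": 0, "az": 0},
  {"gripper": 1, "tx": 0, "ty": 0, "tz": 0, "ax": -0.8, "ay": 0, "az": 0},
  {"gripper": 1, "tx": 0, "ty": 0, "tz": 0, "ax": -0.8, "ay": 0, "az": 0},
  {"gripper": 1, "tx": 0, "ty": 0, "tz": 0, "ax": -0.8, "ay": 0, "az": 0},
  {"gripper": 1, "tx": 0, "ty": 0, "tz": 0, "ax": -0.8, "ay": 0, "az": 0},
  {"gripper": 1, "tx": 0, "ty": 0, "tz": 0, "ax": -0.8, "ay": 0, "az": 0},
  {"gripper": 1, "tx": 0, "ty": 0, "tz": 0, "ax": -0.8, "ay": 0, "az": 0},
  {"gripper": 1, "tx": 0, "ty": 0, "tz": 0, "ax": -0.8, "ay": 0, "az": 0},
  {"gripper": 1, "tx": 0, "ty": 0, "tz": 0, "ax": -0.8, "ay": 0, "az": 0},
  {"gripper": 1, "tx": 0, "ty": 0, "tz": 0, "ax": -0.8, "ay": 0, "az": 0},
  {"gripper": 1, "tx": 0, "ty": 0, "tz": 0, "ax": -0.8, "ay": 0, "az": 0},
])

```text
t: 13.27
eef_pos: [0.5405, -0.2055, 0.3042]
ee_rot: [0.049, 1.568, 3.076]
force: [0.0, 0.9, 0.7]
width: 0.0874
```

Emit:
play_rows([
  {"gripper": 1, "tx": 0, "ty": -0.8, "tz": -0.3, "ax": 0, "ay": 0, "az": 0},
  {"gripper": 1, "tx": 0, "ty": -0.9, "tz": -0.3, "ax": 0, "ay": 0, "az": 0},
  {"gripper": 1, "tx": 0, "ty": -0.9, "tz": -0.3, "ax": 0, "ay": 0, "az": 0},
  {"gripper": 1, "tx": 0, "ty": -0.9, "tz": -0.3, "ax": 0, "ay": 0, "az": 0},
  {"gripper": 1, "tx": 0, "ty": -0.9, "tz": -0.3, "ax": 0, "ay": 0, "az": 0},
  {"gripper": 1, "tx": 0, "ty": -0.5, "tz": -0.3, "ax": 0, "ay": 0, "az": 0},
  {"gripper": 1, "tx": 0, "ty": 0, "tz": -0.3, "ax": 0, "ay": 0, "az": 0},
  {"gripper": 1, "tx": 0, "ty": 0, "tz": -0.4, "ax": 0, "ay": 0, "az": 0},
  {"gripper": 1, "tx": 0, "ty": 0, "tz": 0, "ax": 0, "ay": 0, "az": 0},
  {"gripper": 1, "tx": 0, "ty": 0, "tz": 0, "ax": 0, "ay": 0, "az": 0},
])

```text
t: 14.1
eef_pos: [0.6176, -0.0923, 0.3046]
ee_rot: [0.284, 1.57, -2.978]
force: [-0.2, 0.1, -0.6]
width: 0.0874
```

```bash
python3 - <<'E'
from h import *
p,R=pose();im=optics.grab_frame("wrist"); cv2.imwrite("pics/w7.png",im[:,:,::-1])
print(p)
for d in finder.silhouettes("fob","wrist")[:3]:
    cs,_=cv2.findContours(d["pixels"].astype(np.uint8),0,2); q=max(cs,key=cv2.contourArea)[:,0,:]
    o,v=wristray(q,p,R); w=(o+v*((.014-o[2])/v[:,2])[:,None])[:,:2]; print(d["confidence"],d["extent"],cv2.minAreaRect((w*1000).astype(np.float32)))
for d in finder.pinpoint("fob","wrist"):
    o,v=wristray(d["location"][::-1],p,R); v=v[0]; print(d["location"],o+v*(.0-o[2])/v[2],d["confidence"])
plan([.626,-.018,.30],np.radians(173.4))
E
```

```text
[ 0.6175842  -0.09230226  0.3046481 ]
0.78 [295.8, 215.9, 337.0, 280.8] ((625.1907348632812, -35.662723541259766), (68.41571807861328, 38.217979431152344), 81.53524780273438)
[259.8, 315.1] [ 0.62897427 -0.0165191   0.        ] 0.86
shift tool units [ 0.208 -2.991 -0.003] after rot [ 0.209 -2.991 -0.019] turn units [-0.05  0.01 -0.  ]
shift tool units [ 0.208 -2.991 -0.003] after rot [0.209 2.991 0.019] turn units [ 2.995e+01 -0.000e+00 -1.000e-02]
```

View pics/w7.png

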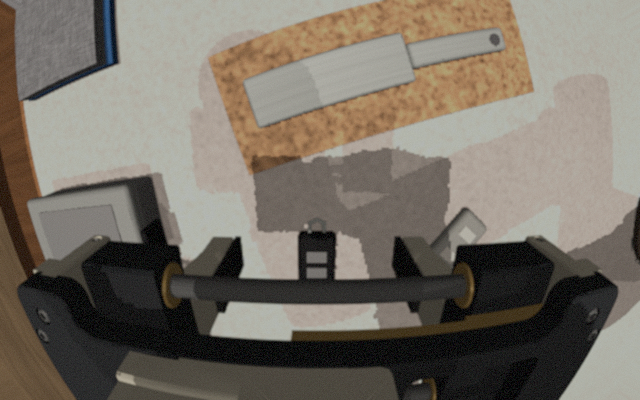

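The fob (317,255) is centred between the fingers and aligned. Advancing 75 mm, then going down.

Emit:
play_rows([
  {"gripper": 1, "tx": 0, "ty": -0.7, "tz": 0, "ax": 0, "ay": 0, "az": 0},
  {"gripper": 1, "tx": 0, "ty": -0.8, "tz": 0, "ax": 0, "ay": 0, "az": 0},
  {"gripper": 1, "tx": 0, "ty": -0.8, "tz": 0, "ax": 0, "ay": 0, "az": 0},
  {"gripper": 1, "tx": 0, "ty": -0.7, "tz": 0, "ax": 0, "ay": 0, "az": 0},
  {"gripper": 1, "tx": 0.8, "ty": 0, "tz": 0, "ax": 0, "ay": 0, "az": 0},
  {"gripper": 1, "tx": 0.9, "ty": 0, "tz": 0, "ax": 0, "ay": 0, "az": 0},
  {"gripper": 1, "tx": 0.9, "ty": 0, "tz": 0, "ax": 0, "ay": 0, "az": 0},
  {"gripper": 1, "tx": 0.8, "ty": 0, "tz": 0, "ax": 0, "ay": 0, "az": 0},
  {"gripper": 1, "tx": 0.6, "ty": 0, "tz": 0, "ax": 0, "ay": 0, "az": 0},
  {"gripper": 1, "tx": 0.5, "ty": 0, "tz": 0, "ax": 0, "ay": 0, "az": 0},
  {"gripper": 1, "tx": 0.3, "ty": 0, "tz": 0, "ax": 0, "ay": 0, "az": 0},
  {"gripper": 1, "tx": 0, "ty": 0, "tz": 0, "ax": 0, "ay": 0, "az": 0},
  {"gripper": 1, "tx": 0, "ty": 0, "tz": 0, "ax": 0, "ay": 0, "az": 0},
])

```text
t: 15.33
eef_pos: [0.6263, -0.0172, 0.1856]
ee_rot: [0.848, 1.57, -2.413]
force: [-0.4, -0.7, 0.1]
width: 0.0878
```

Emit:
play_rows([
  {"gripper": 1, "tx": 0.12, "ty": 0, "tz": 0, "ax": 0, "ay": 0, "az": 0},
  {"gripper": 0.3, "tx": 0, "ty": 0, "tz": 0, "ax": 0, "ay": 0, "az": 0},
  {"gripper": 0.3, "tx": 0, "ty": 0, "tz": 0, "ax": 0, "ay": 0, "az": 0},
  {"gripper": 0.3, "tx": 0, "ty": 0, "tz": 0, "ax": 0, "ay": 0, "az": 0},
  {"gripper": 0.3, "tx": 0, "ty": 0, "tz": 0, "ax": 0, "ay": 0, "az": 0},
  {"gripper": 0.3, "tx": 0, "ty": 0, "tz": 0, "ax": 0, "ay": 0, "az": 0},
  {"gripper": 0.3, "tx": 0, "ty": 0, "tz": 0, "ax": 0, "ay": 0, "az": 0},
  {"gripper": 0.3, "tx": 0, "ty": 0, "tz": 0, "ax": 0, "ay": 0, "az": 0},
  {"gripper": 0.3, "tx": 0, "ty": 0, "tz": 0, "ax": 0, "ay": 0, "az": 0},
  {"gripper": 0.3, "tx": -0.5, "ty": 0, "tz": 0, "ax": 0, "ay": 0, "az": 0},
  {"gripper": 0.3, "tx": -0.9, "ty": 0, "tz": 0, "ax": 0, "ay": 0, "az": 0},
  {"gripper": 0.3, "tx": -0.9, "ty": 0, "tz": 0, "ax": 0, "ay": 0, "az": 0},
  {"gripper": 0.3, "tx": -0.9, "ty": 0, "tz": 0, "ax": 0, "ay": 0, "az": 0},
  {"gripper": 0.3, "tx": -0.9, "ty": 0, "tz": 0, "ax": 0, "ay": 0, "az": 0},
  {"gripper": 0.3, "tx": -0.5, "ty": 0, "tz": 0, "ax": 0, "ay": 0, "az": 0},
  {"gripper": 0.3, "tx": 0, "ty": 0, "tz": 0, "ax": 0, "ay": 0, "az": 0},
], newtons=20)

```text
t: 16.67
eef_pos: [0.6271, -0.0168, 0.3008]
ee_rot: [-2.868, 1.565, 0.154]
force: [0.2, -0.1, -0.1]
width: 0.0377
```

```bash
python3 - <<'E'
from h import *
p,R=pose();im=optics.grab_frame("wrist"); cv2.imwrite("pics/w8.png",im[:,:,::-1])
im=optics.grab_frame("top"); cv2.imwrite("pics/t8.png",im[:,:,::-1])
hsv=cv2.cvtColor(im,cv2.COLOR_RGB2HSV); g=((hsv[...,0]>45)&(hsv[...,0]<85)&(hsv[...,1]>90))
g[:, :140]=0; g[210:]=0; g[:,240:]=0
ys,xs=np.nonzero(g); w=toworld(cv2.convexHull(np.c_[xs,ys].astype(np.int32))[:,0],.055)[:,:2]
s=np.linalg.lstsq(np.c_[2*w,np.ones(len(w))],(w**2).sum(1),rcond=None)[0]
print("bowl circ",s[:2],np.sqrt(s[2]+s[:2]@s[:2]))
for d in finder.silhouettes("bowl","top"): print(d["extent"],rect(d["pixels"],.055))
for d in finder.silhouettes("brush","top")[:1]: print(d["confidence"],fitbrush(d["pixels"],[.54,-.205,.19],.019))
plan([.582,.235,.30],np.radians(173.4))
E
```

```text
bowl circ [0.64661402 0.34067551] 0.19024764365381716
[193.0, 141.6, 227.3, 199.0] ((577.4571533203125, 196.6425323486328), (117.00444030761719, 70.70751190185547), 9.0254487991333)
[216.8, 230.2, 293.2, 306.3] ((385.6407470703125, 114.09330749511719), (147.6228485107422, 145.56246948242188), 82.9406509399414)
0.89 (array([ 0.54150672, -0.20328171,  0.18147311]), np.float64(-0.9492941435976618))
shift tool units [-0.155 -9.799  2.941] after rot [-0.157 -9.812  2.897] turn units [-0.04  0.02 -0.  ]
shift tool units [-0.155 -9.799  2.941] after rot [-0.157  9.812 -2.897] turn units [ 2.996e+01 -1.000e-02 -3.000e-02]
```

View pics/w8.png

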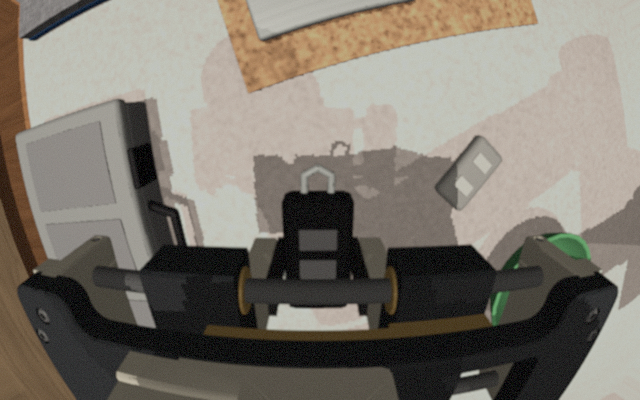

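View pics/t8.png

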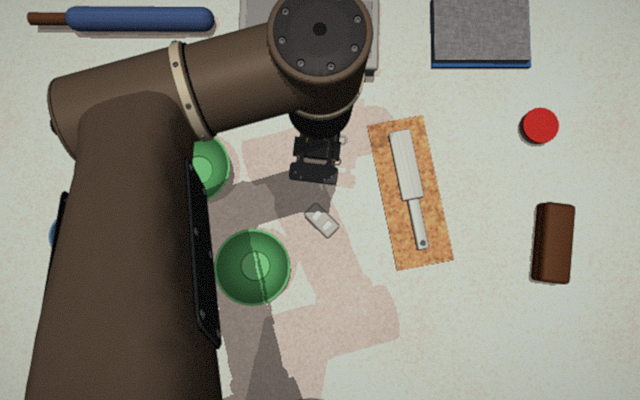

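The fob is gripped (width 37.7 mm), the brush is at (0.5415,-0.2033) on the mat, and the bowl's right edge is unchanged in the top view. Moving to the bowl.

Emit:
play_rows([
  {"gripper": 0.3, "tx": 0, "ty": -0.5, "tz": 0.2, "ax": 0, "ay": 0, "az": 0},
  {"gripper": 0.3, "tx": 0, "ty": -0.8, "tz": 0.3, "ax": 0, "ay": 0, "az": 0},
  {"gripper": 0.3, "tx": 0, "ty": -0.9, "tz": 0.3, "ax": 0, "ay": 0, "az": 0},
  {"gripper": 0.3, "tx": 0, "ty": -0.9, "tz": 0.3, "ax": 0, "ay": 0, "az": 0},
  {"gripper": 0.3, "tx": 0, "ty": -0.9, "tz": 0.3, "ax": 0, "ay": 0, "az": 0},
  {"gripper": 0.3, "tx": 0, "ty": -0.9, "tz": 0.3, "ax": 0, "ay": 0, "az": 0},
  {"gripper": 0.3, "tx": 0, "ty": -0.9, "tz": 0.3, "ax": 0, "ay": 0, "az": 0},
  {"gripper": 0.3, "tx": 0, "ty": -0.9, "tz": 0.3, "ax": 0, "ay": 0, "az": 0},
  {"gripper": 0.3, "tx": 0, "ty": -0.9, "tz": 0.3, "ax": 0, "ay": 0, "az": 0},
  {"gripper": 0.3, "tx": 0, "ty": -0.9, "tz": 0.3, "ax": 0, "ay": 0, "az": 0},
  {"gripper": 0.3, "tx": 0, "ty": -0.8, "tz": 0, "ax": 0, "ay": 0, "az": 0},
  {"gripper": 0.3, "tx": 0, "ty": -0.5, "tz": 0, "ax": 0, "ay": 0, "az": 0},
  {"gripper": 0.3, "tx": 0, "ty": 0, "tz": 0, "ax": 0, "ay": 0, "az": 0},
  {"gripper": 0.3, "tx": 0, "ty": 0, "tz": 0, "ax": 0, "ay": 0, "az": 0},
])

```text
t: 18.03
eef_pos: [0.5836, 0.2356, 0.2966]
ee_rot: [0.785, 1.57, -2.475]
force: [-0.9, -0.5, -0.8]
width: 0.0376
```

```bash
python3 - <<'E'
from h import *
from scipy.optimize import least_squares
p,R=pose();im=optics.grab_frame("wrist"); cv2.imwrite("pics/w9.png",im[:,:,::-1])
im=optics.grab_frame("scene"); cv2.imwrite("pics/s9.png",cv2.resize(im[90:250,300:520],None,fx=3.4,fy=3.4)[:,:,::-1])
ds=finder.silhouettes("bowl","scene")
for d in ds:
    print(np.round(d["extent"]),d["confidence"])
    m=d["pixels"]; S=[]
    # model: convex hull of rim circle and base circle
    def rend(q):
        t=np.linspace(0,2*np.pi,80); C=np.c_[np.cos(t),np.sin(t)]
        P=np.r_[np.c_[q+.075*C,np.full(80,.055)],np.c_[q+.03*C,np.zeros(80)]]
        h=cv2.convexHull((topix(P,"scene")*4+2).astype(np.float32)).round().astype(np.int32)
        i=np.zeros((1600,2560),np.uint8);cv2.fillPoly(i,[h],1);return i>0
    from scipy.optimize import minimize
    M=cv2.resize(m.astype(np.uint8),None,fx=4,fy=4,interpolation=0)>0
    f=lambda q:-(M&rend(q)).sum()/(M|rend(q)).sum()
    x0=toworld([[(d["extent"][0]+d["extent"][2])/2,(d["extent"][1]+d["extent"][3])/2]],.03,"scene")[0,:2]
    r=minimize(f,x0,method="Nelder-Mead",options=dict(initial_simplex=x0+np.array([[0,0],[.01,0],[0,.01]]),xatol=2e-4,fatol=1e-5)); print(r.x,r.fun)
print(p); plan([.581,.236,.22],np.radians(173.4))
E
```

```text
[382. 168. 447. 211.] 0.73
[0.5840703  0.23240668] -0.939997555908591
[298. 151. 358. 188.] 0.71
[0.3870829  0.11345843] -0.9242224812906622
[0.58357286 0.23555437 0.2966193 ]
shift tool units [ 3.084 -0.065  0.109] after rot [ 3.084 -0.064  0.11 ] turn units [-0.05  0.01 -0.01]
shift tool units [ 3.084 -0.065  0.109] after rot [ 3.084  0.064 -0.11 ] turn units [ 2.995e+01 -1.000e-02 -1.000e-02]
```

View pics/w9.png

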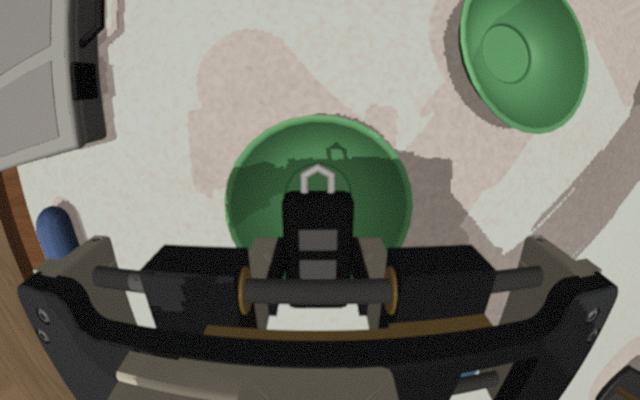

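View pics/s9.png

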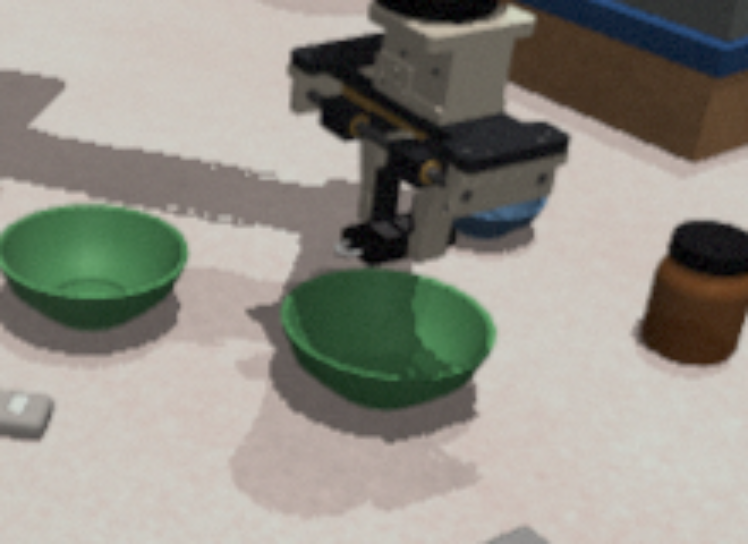

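The bowl centre measures (0.583,0.234) from the scene fit; the gripper is over it, with the fob held level. Lowering into the bowl, then opening only part way.

Emit:
play_rows([
  {"gripper": 0.3, "tx": 0.5, "ty": -0.1, "tz": 0, "ax": 0, "ay": 0, "az": 0},
  {"gripper": 0.3, "tx": 0.7, "ty": 0, "tz": 0, "ax": 0, "ay": 0, "az": 0},
  {"gripper": 0.3, "tx": 0.6, "ty": 0, "tz": 0, "ax": 0, "ay": 0, "az": 0},
  {"gripper": 0.3, "tx": 0.5, "ty": 0, "tz": 0, "ax": 0, "ay": 0, "az": 0},
  {"gripper": 0.3, "tx": 0.3, "ty": 0, "tz": 0, "ax": 0, "ay": 0, "az": 0},
  {"gripper": 0.3, "tx": 0.3, "ty": 0, "tz": 0, "ax": 0, "ay": 0, "az": 0},
  {"gripper": 0.3, "tx": 0.15, "ty": 0, "tz": 0, "ax": 0, "ay": 0, "az": 0},
  {"gripper": 0.3, "tx": 0, "ty": 0, "tz": 0, "ax": 0, "ay": 0, "az": 0},
  {"gripper": 0.3, "tx": 0, "ty": 0, "tz": 0, "ax": 0, "ay": 0, "az": 0},
])

```text
t: 18.93
eef_pos: [0.5839, 0.2374, 0.2214]
ee_rot: [-2.83, 1.57, 0.192]
force: [0.1, 0.3, -1.0]
width: 0.0376
```

```bash
python3 - <<'E'
from h import *
im=optics.grab_frame("scene"); cv2.imwrite("pics/s10.png",cv2.resize(im[90:250,300:520],None,fx=3.4,fy=3.4)[:,:,::-1])
E
```

```text
(no output)
```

View pics/s10.png

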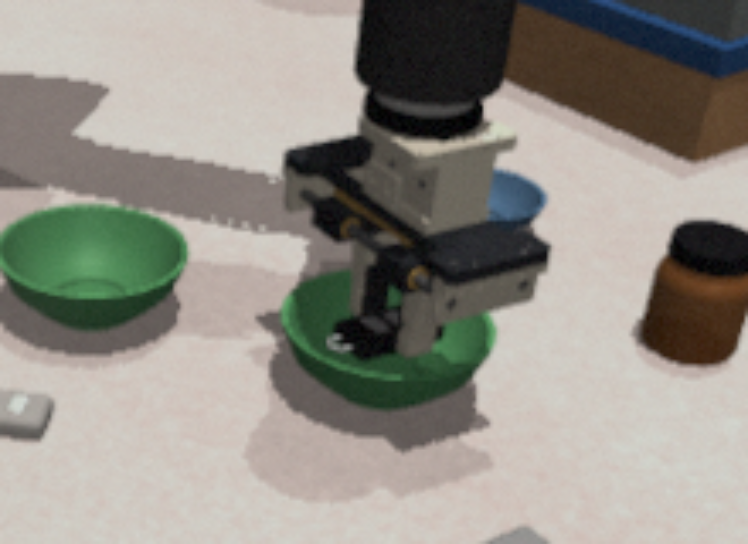

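The fob hangs inside the bowl with no contact force. Releasing and rising.

Emit:
play_rows([
  {"gripper": 0.6, "tx": 0, "ty": 0, "tz": 0, "ax": 0, "ay": 0, "az": 0},
  {"gripper": 0.6, "tx": 0, "ty": 0, "tz": 0, "ax": 0, "ay": 0, "az": 0},
  {"gripper": 0.6, "tx": 0, "ty": 0, "tz": 0, "ax": 0, "ay": 0, "az": 0},
  {"gripper": 0.6, "tx": 0, "ty": 0, "tz": 0, "ax": 0, "ay": 0, "az": 0},
  {"gripper": 0.6, "tx": 0, "ty": 0, "tz": 0, "ax": 0, "ay": 0, "az": 0},
  {"gripper": 0.6, "tx": -0.4, "ty": 0, "tz": 0, "ax": 0, "ay": 0, "az": 0},
  {"gripper": 0.6, "tx": -0.8, "ty": 0, "tz": 0, "ax": 0, "ay": 0, "az": 0},
  {"gripper": 0.6, "tx": -1, "ty": 0, "tz": 0, "ax": 0, "ay": 0, "az": 0},
  {"gripper": 0.6, "tx": -1, "ty": 0, "tz": 0, "ax": 0, "ay": 0, "az": 0},
  {"gripper": 0.6, "tx": -1, "ty": 0, "tz": 0, "ax": 0, "ay": 0, "az": 0},
  {"gripper": 0.6, "tx": -1, "ty": 0, "tz": 0, "ax": 0, "ay": 0, "az": 0},
  {"gripper": 0.6, "tx": 0, "ty": 0.8, "tz": 0, "ax": 0, "ay": 0, "az": 0},
  {"gripper": 0.6, "tx": 0, "ty": 1, "tz": 0, "ax": 0, "ay": 0, "az": 0},
  {"gripper": 0.6, "tx": 0, "ty": 1, "tz": 0, "ax": 0, "ay": 0, "az": 0},
  {"gripper": 0.6, "tx": 0, "ty": 1, "tz": 0, "ax": 0, "ay": 0, "az": 0},
  {"gripper": 0.6, "tx": 0, "ty": 1, "tz": 0, "ax": 0, "ay": 0, "az": 0},
  {"gripper": 0.6, "tx": 0, "ty": 1, "tz": 0, "ax": 0, "ay": 0, "az": 0},
  {"gripper": 0.6, "tx": 0, "ty": 1, "tz": 0, "ax": 0, "ay": 0, "az": 0},
  {"gripper": 0.6, "tx": 0, "ty": 0.8, "tz": 0, "ax": 0, "ay": 0, "az": 0},
  {"gripper": 0.6, "tx": 0, "ty": 0, "tz": 0, "ax": 0, "ay": 0, "az": 0},
])

```text
t: 20.65
eef_pos: [0.5602, 0.0458, 0.3519]
ee_rot: [2.084, 1.571, -1.179]
force: [-0.3, -0.0, 0.2]
width: 0.0527
```

```bash
python3 - <<'E'
from h import *
im=optics.grab_frame("scene"); cv2.imwrite("pics/s11.png",im[:,:,::-1])
for d in finder.look_for("bowl","scene"): print(np.round(d["extent"]),d["confidence"])
for d in finder.pinpoint("fob","scene"): print(d["location"],toworld(d["location"][::-1],.015,"scene"),d["confidence"])
im=optics.grab_frame("top"); cv2.imwrite("pics/t11.png",im[:,:,::-1])
for d in finder.pinpoint("fob","top"): print("top",d["location"],toworld(d["location"][::-1],.015),d["confidence"])
for d in finder.silhouettes("bowl","top"): print(d["extent"],rect(d["pixels"],.055))
print(telemetry.get_state()["t"])
E
```

```text
[385. 170. 447. 212.] 0.91
[299. 148. 361. 189.] 0.85
[199.6, 412.6] [[0.5889497  0.23372265 0.015     ]] 0.56
[217.4, 231.2, 290.5, 305.1] ((383.962646484375, 114.33432006835938), (142.08006286621094, 147.2639617919922), 0.045733556151390076)
[167.7, 173.8, 227.5, 205.7] ((533.7140502929688, 212.87326049804688), (40.17926025390625, 126.60399627685547), 25.280839920043945)
20.95
```

View pics/s11.png

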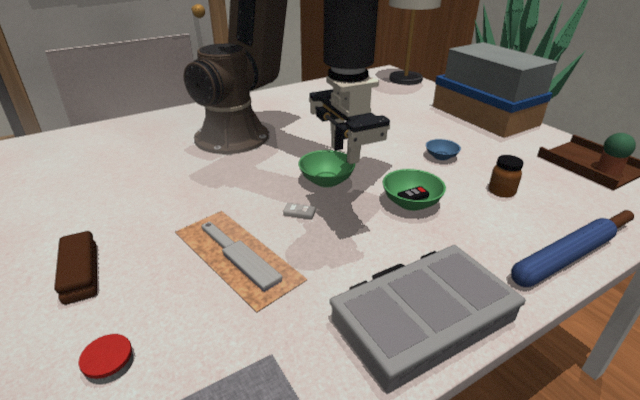

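View pics/t11.png

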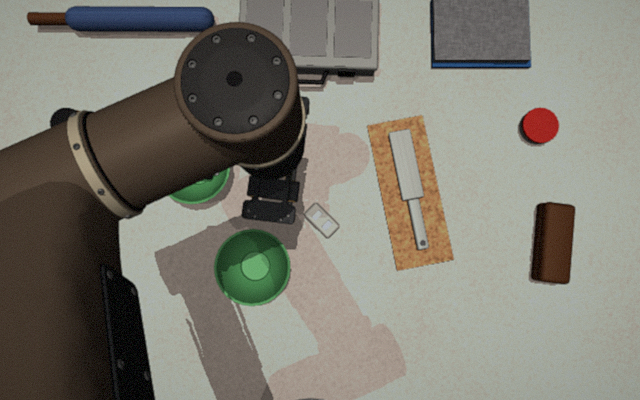

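The scene view shows the fob in the left green bowl at (412,196), about 6 mm from its axis, with the bowl upright at its start. The brush is flat on the mat and the arm is clear of everything.

```bash
python3 -c "
from station import job_done; print(job_done())"
```

```text
the job is handed in; nothing more can be done
None
```

The job is done and handed in after about 21 s of the 64 s. I laid the lint brush on the cork mat, put the black fob in the leftmost green bowl, and moved the arm clear. No verdict is reported, so these are my last checks:

- **Brush:** it lies flat and centred on the mat at about (0.5415, -0.203) m. Its angle is about 10.4°, against 11.2° for the mat.
- **Fob:** it rests in the bowl about 6 mm from the bowl's axis, from the scene camera.
- **Bowl:** it is upright. The two position fits, before and after lifting the brush off, agree within about 4 mm, which is about as well as I can measure it.

**Checks that failed or gave little:** in the last two top pictures the arm hid part of the bowl. The bowl measurements there were unusable and the last one missed the fob, so those two results rest on the scene camera. The first two move calls were refused because their rows left out some keys; nothing moved.

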